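# Set iris and polariser of a light base for a crossed-polars check

### The job

Get the round light base ready for a crossed-polars check of the specimen in the dish beside it. With a fingertip, push the flat tab of the lower ring round to its wide-open end stop, so that the iris clears the whole window, and push the pin of the upper ring round until its white index line stands at the one long mark of the scale, the crossed position. Push gently, leave the loose things round the base where they stand, and come away clear.

Things in the scene. Friction and masses are not known exactly. Their poses are not given: they have to be found in the camera images.
- light_base: Fixed round light base: white foot 150 mm wide, 30 mm high; on it 122 mm rings under a fixed black flange (128 mm wide, glass in its middle, top 66.5 mm high). Origin: centre of its underside, on the rings' axis; z up. Directions below: angle about +z from the base's own +x, counter-clockwise from above. +x is its rear (black cover plate); both levers are on the front half and sides.
- polariser (a joint): Upper ring, rad, counter-clockwise from above positive; 0 = index line at the long mark, direction 2.443 rad. Its lever lies in direction 2.443 + value. Scale marks on the flange every 10 deg from -40 to +40, 6 mm long, the middle one 15 mm. Stops at -0.80 and 0.80; starts at 0.38 to 0.70. Even friction, 1 to 1.5 N at the pin; stays where left, no spring or detent.
- iris (a joint): Lower ring, rad, counter-clockwise from above positive; 0 = shut (stop), 1.10 = wide open (stop). Its lever lies in direction 3.875 rad + value. White dots on the flange above grow towards open. Starts at 0.15 to 0.50. Even friction, 1 to 1.5 N at the tab; stays where left. Dark leaves under the glass follow it.
- polariser_pin (a point): On the axis of the upright round pin on the upper ring's lever, 95 mm from the rings' axis, 66 mm above the worktop. Pin 9 mm thick from 50 to 80 mm height, 13 mm head from 80 to 86 mm. The arm (9 mm wide, 52 to 57 mm high) joins it to the ring; on it, at the flange's rim, a small black block carries the white index line.
- iris_tab (a point): Centre of the flat upright tab on the lower ring's lever, 95 mm from the rings' axis, about 62 mm above the worktop. Tab 14 mm radially, 5 mm thick along the arc, from 35 to 77 mm height; arm 8 mm wide, 39 to 44 mm high. Two 6 mm steel stop posts, 46 mm high, stand on the foot 69 mm from the axis at the ends of its travel.
- long_mark (a point): Outer end of the long white mark, on top of the flange, 63 mm from the axis of the rings, 66.6 mm above the worktop.
- specimen_dish: Lidded clear petri dish, 60 mm in diameter and 15 mm high, loose on the worktop left of the base. Origin: centre of its underside. Not to be moved.
- loupe: Black bench loupe, 37 mm in diameter, 33 mm high, loose on the worktop left of the base. Origin: centre of its underside. Not to be moved.
- vial: Glass vial with a black cap, 18 mm in diameter, 48 mm high, loose on the worktop right of the base. Origin: centre of its underside. Not to be moved.

How it is judged:
By the outcome, as a careful person would: the job done as asked, in the order asked, and still so for the second after the job is handed in, with the robot touching nothing.
It also fails if it takes over 48 s, if anything falls off the work surface, if the arm or the gripper's body presses on something with over 40 N, if the wrist force passes 120 N, or if a joint passes its speed limit or range.

### The arm

A 7-joint arm with a two-finger parallel gripper is mounted at the origin on a cart in front of the work surface, level with it; the furniture and walls round the work are solid. World frame = base frame: x ahead of the robot, y to its left, z up, the work surface at z = 0. Lengths are in m, angles in rad, forces in N, time in s.
With the tool pointing down it reaches from about 0.35 to 0.9 m from the base axis. Payload 8.1 kg.
Tool frame: the origin (TCP) lies midway between the tips of the shut fingers; the grasp point (between the pads) lies behind it (arm.tcp_to_grasp is the z of the grasp point in the tool frame, in m); z points along the fingers, y is the line along which they close (so a half turn about z gives the same grasp; the last joint's range is limited). The gripper opens to 92 mm and grips with 3 to 60 N. Pads are 19 mm wide; open, the fingers measure 130 mm over their backs; the gripper's body (75 mm by 190 mm) begins 47 mm behind the grasp point.
Start: joints at [-1.262, 0.434, 0.025, 1.573, -0.012, 1.134, -0.075], TCP at [0.25, 0.573, 0.227] pointing down, gripper open.
Joint ranges: [-2.62, 2.62], [-0.44, 2.09], [-1.27, 1.32], [0.08, 2.57], [-1.32, 4.46], [0.12, 2], [-2.74, 2.74]. Speed limits (rad/s): [2.22, 2.22, 3.01, 3.01, 3.14, 3.14, 3.14].

### API

Orientations are given as a rotation vector (axis times angle).
In Python, from cell import readout, vision, arm gives the robot as it stands.
- The arm moves only by the tool carry_out, never from a script. Its argument "increments" is one flat list of numbers, 6 for each row, row after row: the shift along the world's x, y, z in mm, then the turn, a rotation vector about the world's x, y, z in rad. In form: [tx, ty, tz, wx, wy, wz, tx, ty, tz, wx, wy, wz, ...]. A call has 1 to 20 rows; each row shifts and turns the commanded pose from where the row before left it; what a row does not reach is not made up. A row lasts 1/8 s, in which the tool goes at most 62.5 mm and 10.7 degrees, less where a joint would pass 70% of its speed; a pose out of reach is approached as far as the arm can. A call with a gripper value outside its range is refused whole. "grip" is the closure, from 0 (fully open) to 1 (shut), set as the call begins (left out, the last holds). The fingers move at their own pace and stop on an object; "newtons" is the grip in N (left out, the last holds). Time passes only in rows, so rows that do not move let the fingers close. It gives the time, the measured TCP pose, the force, the opening and the grip force at its end, in the units of the state.
- readout.observe(): the state, without advancing time (a new reading comes with each control period).
- vision.get_image(name): name is "scene" or "top"; returns the picture (480x640x3 uint8, red, green, blue); there is no depth.
- vision.calibration(name): a dict with "fov_y" (degrees; the focal length in pixels is half the picture's height over the tangent of half this angle, whatever the lens; pixels are square), "cx", "cy" (the principal point, pixels), "k1" (the pictures are not rectified: a ray, as slopes to the right and down, at radius r is drawn at 1 + k1 r^2 times it, then the intrinsics apply), "pose" (4x4, takes a point from camera to world coordinates). Camera axes: x right, y up, looking along -z (the intrinsics and any distortion apply to the point x, -y, -z); pixel columns grow to the right and rows downward; lengths in m; the calibration is good to about 2 mm. A picture is of the moment at which its call begins. calibration takes no time and is no camera call.
- arm.sign_off(): hands the job in; it is judged then, once.
The state is a dict: "clock": time; "joints": joint angles; "dq": joint speeds; "joint_efforts": joint torques, N m; "position": TCP position; "ee_rot": TCP orientation; "force": force on the tool from outside, world axes, zero at the start; "ft_torque": the same for the moment, N m; "width": opening from 0.0 (shut) to 1.0 (fully open); "gripper_force": force on a finger pad.
Only numpy, scipy, OpenCV 4.12 (cv2) and the standard library are available. Lean on these libraries where they do the work, as an engineer would, in place of code of your own. Each camera call takes 0.05 s, during which the arm holds its last target. There are 200 camera calls.

## Working session

There is one attempt and no reset: what is moved stays moved. The work goes in short steps, Python scripts to look and compute and a tool call to move; the robot and the scene stay as the last step left them, time stands still between calls to the robot, and variables do not carry over. Pictures are saved under pics/ and viewed, at most 10 in all, crops included, and the job is handed in when it is done.

Besides the shell and the picture viewer there is one more tool, called after "Emit:" as a command line: name --argument value ..., lists and objects as JSON in quotes. carry_out: Moves the arm, as the interface text tells. Its arguments: {"type":"object","properties":{"increments":{"type":"array","items":{"type":"number"}},"grip":{"type":"number"},"newtons":{"type":"number"}},"required":["increments"]}

```bash
mkdir -p pics; ls
python3 - <<'E'
from cell import readout, vision, arm
import cv2
s=readout.observe(); print(s['clock'],s['position'],s['ee_rot'],s['width'],arm.tcp_to_grasp)
for n in("top","scene"):
    cv2.imwrite(f'pics/{n}0.png',vision.get_image(n)[:,:,::-1]); print(vision.calibration(n))
E
```

```text
pics
0.0 [0.24999115 0.57226924 0.22594083] [-6.42284809e-01 -3.07505490e+00  2.45241328e-03] 1.0019162929156435 -0.0188
{'fov_y': 50.22443908806982, 'cx': 324.03142722964645, 'cy': 230.23197503696156, 'k1': -0.0569639590510329, 'pose': array([[-0.00286657,  0.99618162, -0.08725803,  0.37940541],
       [-0.99982436, -0.001239  ,  0.0187009 , -0.22835967],
       [ 0.01852138,  0.08729631,  0.9960102 ,  1.06882574],
       [ 0.        ,  0.        ,  0.        ,  1.        ]])}
{'fov_y': 50.798551937024854, 'cx': 330.59194056560705, 'cy': 242.06457924305798, 'k1': -0.10337771497090736, 'pose': array([[ 0.48889545,  0.64210153, -0.59049713, -0.26214211],
       [-0.87232898,  0.35610075, -0.33501405, -0.63841732],
       [-0.00483657,  0.6788946 ,  0.73421981,  0.98406176],
       [ 0.        ,  0.        ,  0.        ,  1.        ]])}
```

View pics/top0.png

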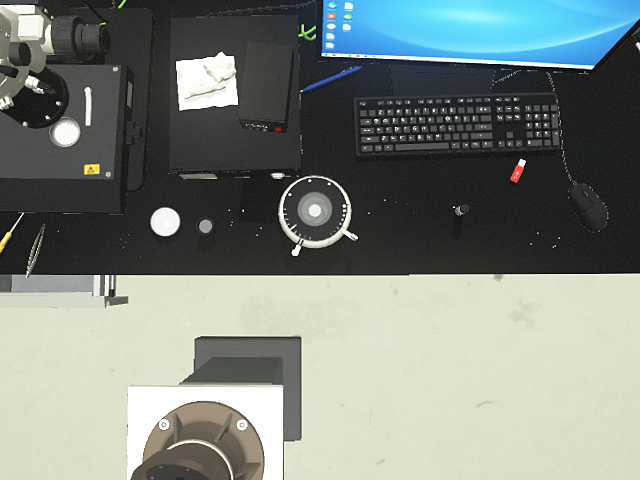

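View pics/scene0.png

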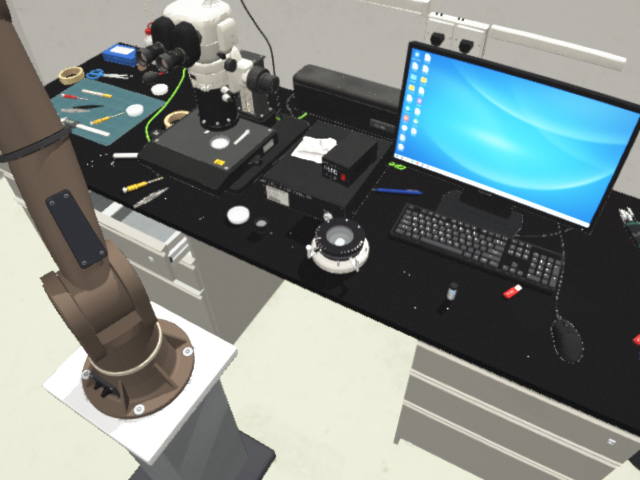

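```bash
python3 - <<'E'
import cv2,numpy as np
a=cv2.imread('pics/top0.png')[160:270,255:375]; b=cv2.imread('pics/scene0.png')[200:280,290:385]
a=cv2.resize(a,(480,440),interpolation=cv2.INTER_CUBIC); b=cv2.resize(b,None,fx=3.3,fy=3.3,interpolation=cv2.INTER_CUBIC)
o=np.zeros((440,800,3),np.uint8);o[:,:480]=a;o[:b.shape[0],480:480+b.shape[1]]=b[:,:320]
cv2.imwrite('pics/crop.png',o)
E
cat > h.py <<'E'
import numpy as np,cv2
from cell import vision,readout
C={n:vision.calibration(n) for n in("top","scene")}
def K(c):
    f=240/np.tan(np.radians(c['fov_y']/2)); return np.array([[f,0,c['cx']],[0,f,c['cy']],[0,0,1]]),np.array([c['k1'],0,0,0.])
def ray(n,u,v):
    c=C[n];k,d=K(c);x,y=cv2.undistortPoints(np.array([[[u,v]]],float),k,d)[0,0]
    return c['pose'][:3,3],c['pose'][:3,:3]@np.array([x,-y,-1])
def plane(n,u,v,z):
    o,d=ray(n,u,v); return o+d*(z-o[2])/d[2]
def proj(n,p):
    c=C[n];k,d=K(c);q=c['pose'][:3,:3].T@(np.asarray(p,float)-c['pose'][:3,3])
    return cv2.projectPoints(np.array([[[q[0],-q[1],-q[2]]]]),np.zeros(3),np.zeros(3),k,d)[0][0,0]
E
```

```text
(no output)
```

View pics/crop.png

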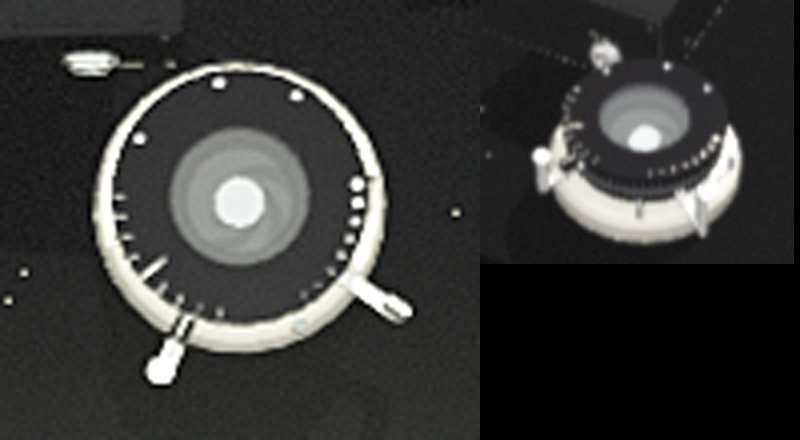

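The crop shows the pin head at about (295.5, 252.5) in the top picture, the long mark from (290.5, 229.5) to (296, 225), and the tab at about (352.5, 236). The dots grow counter-clockwise, towards the right.

Run:
```python
from h import *
a=cv2.imread('pics/top0.png')
g=cv2.cvtColor(a,cv2.COLOR_BGR2GRAY)
big=cv2.resize(g[160:270,255:375],None,fx=8,fy=8,interpolation=cv2.INTER_CUBIC)
def up(x,y): return 255+(x+.5)/8-.5,160+(y+.5)/8-.5
m=cv2.inRange(big,85,255)
n,l,st,ce=cv2.connectedComponentsWithStats(m)
for i in range(1,n):
    if st[i,4]>300: 
        u=up(*ce[i]); print(i,st[i],np.round(u,1),np.round(plane('top',*u,.0665)*1000,1)[:2])
# foot: min enclosing from outer contour, robust by radial crossing from approx centre
def circ(u0,v0,thr,rr,z,inner):
    P=[]
    for t in np.radians(np.arange(0,360,3)):
        r=np.arange(*rr,.25); X=(u0+r*np.cos(t)).astype(np.float32);Y=(v0+r*np.sin(t)).astype(np.float32)
        p=cv2.remap(g,X[None],Y[None],cv2.INTER_LINEAR)[0].astype(float)
        i=np.argmax(p>thr) if inner else len(p)-1-np.argmax(p[::-1]>thr)
        if p.max()>thr: P.append(plane('top',X[i],Y[i],z)[:2])
    P=np.array(P); w=np.ones(len(P),bool)
    for _ in range(8):
        A=np.c_[2*P,np.ones(len(P))][w]; s=np.linalg.lstsq(A,(P[w]**2).sum(1),rcond=None)[0]
        R=np.sqrt(s[2]+s[:2]@s[:2]); e=abs(np.hypot(*(P-s[:2]).T)-R); w=e<max(.0012,np.median(e)*1.5)
    print(np.round(s[:2]*1000,1),round(R*1000,1),w.sum(),len(P))
    return s[:2]
circ(315,211,120,(32,44),.028,False)
circ(315,209,70,(22,10),.0665,True) if 0 else None
circ(315,209,75,(8,22),.0665,False)
for nme,u,v,z in(('pin',295.5,252.5,.086),('markout',290.5,229.5,.0666),('markin',296,225,.0666),('tab',352.5,236,.077)):
    print(nme,np.round(plane('top',u,v,z)*1000,1))
```

```text
1 [ 126  101  160   52 5015] [278.2 175.3] [ 576.7 -156.6]
2 [  184   121   642   649 84960] [315.5 221.7] [ 484.1 -230.5]
4 [422 152  33  27 689] [309.3 180.2] [ 566.8 -218.2]
5 [578 177  31  27 659] [328.7 183.4] [ 560.4 -256.7]
6 [  339   255   282   276 60504] [314.4 208.7] [ 509.9 -228.4]
7 [264 262  31  28 664] [289.4 194.1] [ 539. -179.]
9 [671 498  25  24 477] [339.8 223.3] [ 480.9 -278.4]
10 [651 532  21  21 350] [337.3 227.3] [ 473.  -273.2]
[ 509.9 -228.5] 74.3 114 120
[ 510.1 -228.3] 34.6 120 120
pin [ 422.7 -191.9   86. ]
markout [ 468.7 -181.3   66.6]
markin [ 477.6 -192.1   66.6]
tab [ 455.  -302.3   77. ]
```

Emit:
carry_out --increments '[21, -39, 0, 0, 0, -0.085, 21, -39, 0, 0, 0, -0.085, 21, -39, 0, 0, 0, -0.085, 21, -39, 0, 0, 0, -0.085, 21, -39, 0, 0, 0, -0.085, 21, -39, 0, 0, 0, -0.085, 21, -39, 0, 0, 0, -0.085, 2, -43, 0, 0, 0, -0.085, 2, -43, 0, 0, 0, -0.085, 2, -43, 0, 0, 0, -0.085, 2, -43, 0, 0, 0, -0.085, 2, -43, 0, 0, 0, -0.085, 2, -43, 0, 0, 0, -0.085, 2, -43, 0, 0, 0, -0.085, -2, -42, 0, 0, 0, -0.085, -2, -42, 0, 0, 0, -0.085, -2, -42, 0, 0, 0, -0.085, -2, -42, 0, 0, 0, -0.085, -2, -42, 0, 0, 0, -0.085, -2, -42, 0, 0, 0, -0.085]' --grip 1

```text
clock: 2.6
position: [0.3989, -0.2543, 0.2267]
ee_rot: [-2.736, -1.544, -0.0]
force: [0.6, -0.1, 0.2]
width: 0.002
gripper_force: 0.0
```

Emit:
carry_out --increments '[7, -11, 0, 0, 0, 0, 8, -12, -15, 0, 0, 0, 0, 0, -30, 0, 0, 0, 0, 0, -30, 0, 0, 0, 0, 0, -30, 0, 0, 0, 0, 0, -30, 0, 0, 0, 0, 0, -20, 0, 0, 0, 0, 0, -8, 0, 0, 0, 0, 0, 0, 0, 0, 0]'

```text
clock: 3.72
position: [0.4142, -0.2758, 0.0636]
ee_rot: [-2.733, -1.548, 0.001]
force: [-0.1, -0.9, -0.1]
width: 0.012
gripper_force: 0.0
```

Run:
```python
from cell import vision
import cv2,numpy as np
a=vision.get_image('top')[155:275,245:385,::-1]; b=vision.get_image('scene')[170:285,280:390,::-1]
o=np.zeros((440,800,3),np.uint8)
o[:360,:420]=cv2.resize(a,(420,360),interpolation=cv2.INTER_CUBIC);o[:395,422:800]=cv2.resize(b,(378,395),interpolation=cv2.INTER_CUBIC)
cv2.imwrite('pics/c1.png',o)
```

```text
(no output)
```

View pics/c1.png

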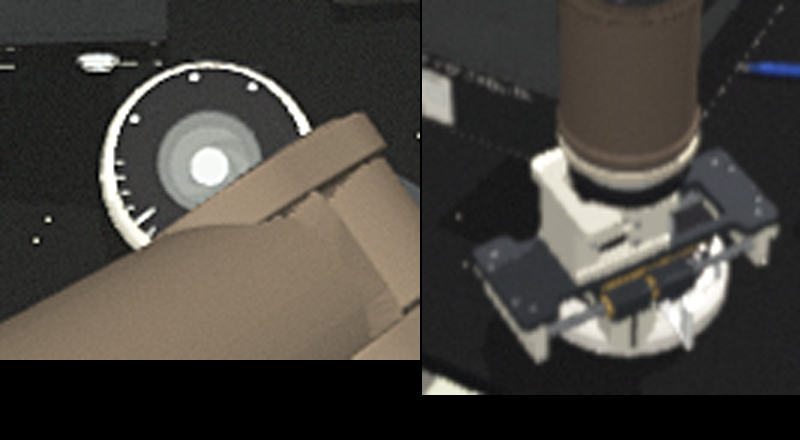

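Emit:
carry_out --increments '[14, -3, 0, 0, 0, 0, 6, -8, 0, 0, 0, 0, 4, -5, 0, 0, 0, 0, 4.5, -5, 0, 0, 0, 0, 5, -4.5, 0, 0, 0, 0.07, 5.5, -4.5, 0, 0, 0, 0.07, 5.5, -3.5, 0, 0, 0, 0.07, 6, -3.5, 0, 0, 0, 0.07]'

```text
clock: 4.82
position: [0.4644, -0.3134, 0.0635]
ee_rot: [-2.489, -1.915, 0.001]
force: [-1.1, 1.1, 0.1]
width: 0.003
gripper_force: 0.6
```

Run:
```python
from cell import vision
import cv2,numpy as np
a=vision.get_image('top')[155:275,245:385,::-1]; b=vision.get_image('scene')[170:285,280:390,::-1]
o=np.zeros((440,800,3),np.uint8)
o[:360,:420]=cv2.resize(a,(420,360),interpolation=cv2.INTER_CUBIC);o[:395,422:800]=cv2.resize(b,(378,395),interpolation=cv2.INTER_CUBIC)
cv2.imwrite('pics/c2.png',o)
```

```text
(no output)
```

View pics/c2.png

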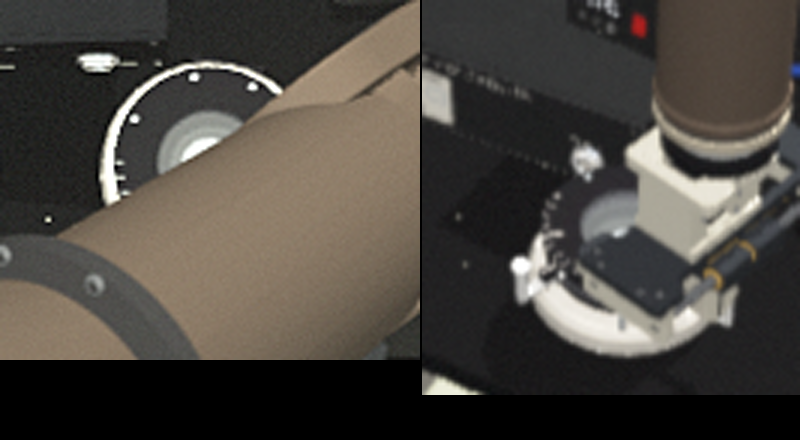

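The force is about 1.5 N against the push and the tab is turning, so I continue to near the stop.

Emit:
carry_out --increments '[6, -3, 0, 0, 0, 0.07, 6.5, -2.5, 0, 0, 0, 0.07, 6.5, -2, 0, 0, 0, 0.07, 6.5, -1.7, 0, 0, 0, 0.07, 3.5, -0.7, 0, 0, 0, 0.035]'

```text
clock: 5.55
position: [0.4934, -0.3233, 0.0636]
ee_rot: [-2.161, -2.28, 0.0]
force: [-0.7, 0.9, -0.4]
width: 0.003
gripper_force: 0.5
```

Emit:
carry_out --increments '[2, -0.3, 0, 0, 0, 0.02, 1.5, -0.2, 0, 0, 0, 0.015, 1, -0.1, 0, 0, 0, 0.01, 0, 0, 0, 0, 0, 0]'

```text
clock: 6.05
position: [0.4982, -0.3238, 0.0638]
ee_rot: [2.109, 2.328, 0.0]
force: [-0.7, -0.3, -0.4]
width: 0.005
gripper_force: 0.4
```

Emit:
carry_out --increments '[1, -0.1, 0, 0, 0, 0.01, 1, -0.1, 0, 0, 0, 0.01, 0, 0, 0, 0, 0, 0]'

```text
clock: 6.42
position: [0.4998, -0.3241, 0.0637]
ee_rot: [-2.085, -2.349, 0.0]
force: [-2.9, -0.6, 0.1]
width: 0.006
gripper_force: 1.3
```

Emit:
carry_out --increments '[1, 0, 0, 0, 0, 0, 0, 0, 0, 0, 0, 0]'

```text
clock: 6.68
position: [0.5001, -0.324, 0.0636]
ee_rot: [-2.085, -2.348, 0.001]
force: [-5.1, -1.5, 1.8]
width: 0.004
gripper_force: 2.8
```

Emit:
carry_out --increments '[1, 0, 0, 0, 0, 0, 0, 0, 0, 0, 0, 0]'

```text
clock: 6.92
position: [0.5003, -0.3241, 0.0635]
ee_rot: [-2.085, -2.346, 0.002]
force: [-7.7, -0.6, 3.4]
width: 0.002
gripper_force: 4.0
```

Emit:
carry_out --increments '[-4, 0, 0, 0, 0, 0, -8, -1, 0, 0, 0, 0, 0, 0, 15, 0, 0, 0, 0, 0, 30, 0, 0, 0, 0, 0, 30, 0, 0, 0, -14, 11, 15, 0, 0, -0.08, -20, 20, 0, 0, 0, -0.11, -20, 20, 0, 0, 0, -0.11, -20, 20, 0, 0, 0, -0.11, -8, 17, 0, 0, 0, -0.11, 0, 0, 0, 0, 0, 0]'

```text
clock: 8.3
position: [0.4085, -0.2359, 0.1547]
ee_rot: [2.617, 1.737, 0.003]
force: [-0.1, 0.3, -0.2]
width: 0.005
gripper_force: 0.0
```

Run:
```python
from cell import vision
import cv2,numpy as np
a=vision.get_image('top')[155:275,245:385,::-1]; b=vision.get_image('scene')[170:285,280:390,::-1]
o=np.zeros((440,800,3),np.uint8)
o[:360,:420]=cv2.resize(a,(420,360),interpolation=cv2.INTER_CUBIC);o[:395,422:800]=cv2.resize(b,(378,395),interpolation=cv2.INTER_CUBIC)
cv2.imwrite('pics/c3.png',o)
```

```text
(no output)
```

View pics/c3.png

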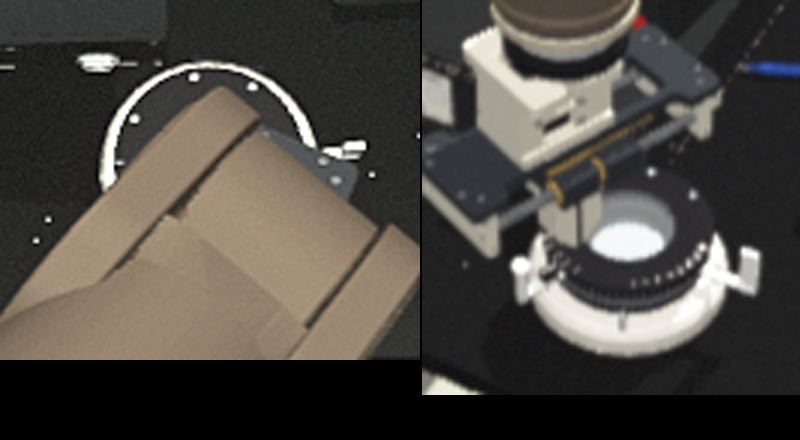

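The iris is wide open, with the tab at about (361.7, 205) in the top picture. Next I lower beside the pin and push it clockwise.

Emit:
carry_out --increments '[0, 0, -25, 0, 0, 0, 0, 0, -25, 0, 0, 0, 0, 0, -25, 0, 0, 0, 0, 0, -12, 0, 0, 0, 0, 0, 0, 0, 0, 0, 4, 13, 0, 0, 0, 0, 2, 8, 0, 0, 0, 0, 1.5, 8, 0, 0, 0, 0, 2, 6.5, 0, 0, 0, -0.07, 2, 6.5, 0, 0, 0, -0.07, 2.5, 6, 0, 0, 0, -0.07, 3, 6, 0, 0, 0, -0.07, 0, 0, 0, 0, 0, 0]'

```text
clock: 10.02
position: [0.4254, -0.1821, 0.0669]
ee_rot: [2.835, 1.355, 0.0]
force: [-0.2, 1.0, -0.4]
width: 0.006
gripper_force: 0.0
```

Run:
```python
from cell import vision
import cv2,numpy as np
a=vision.get_image('top')[155:275,245:385,::-1]; b=vision.get_image('scene')[170:285,280:390,::-1]
o=np.zeros((440,800,3),np.uint8)
o[:360,:420]=cv2.resize(a,(420,360),interpolation=cv2.INTER_CUBIC);o[:395,422:800]=cv2.resize(b,(378,395),interpolation=cv2.INTER_CUBIC)
cv2.imwrite('pics/c4.png',o)
```

```text
(no output)
```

View pics/c4.png

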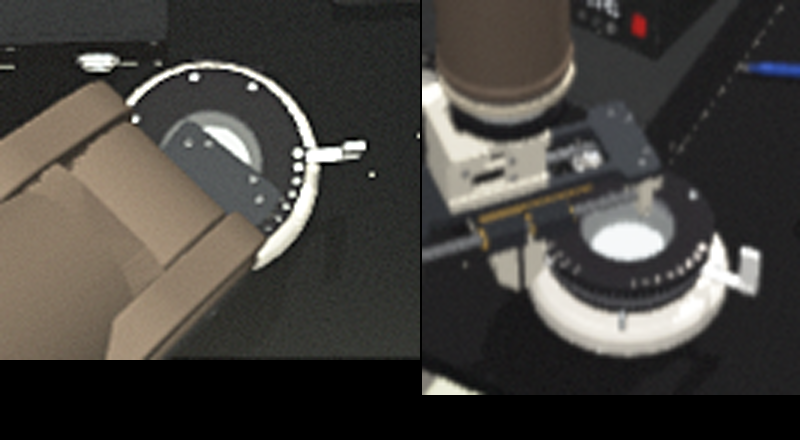

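Emit:
carry_out --increments '[3.5, 6, 0, 0, 0, -0.07, 2, 2.5, 0, 0, 0, -0.03, 0, 0, 0, 0, 0, 0]'

```text
clock: 10.5
position: [0.4308, -0.1744, 0.0668]
ee_rot: [2.899, 1.21, 0.0]
force: [0.9, 0.4, 0.7]
width: 0.007
gripper_force: 0.0
```

Emit:
carry_out --increments '[-3, -6, 0, 0, 0, 0, -6, -18, 0, 0, 0, 0.05, -6, -30, 0, 0, 0, 0.1, -2, -30, 20, 0, 0, 0.1, 0, -30, 30, 0, 0, 0, 0, -30, 40, 0, 0, 0, 0, 0, 0, 0, 0, 0]'

```text
clock: 11.38
position: [0.4141, -0.3229, 0.1596]
ee_rot: [2.724, 1.553, 0.003]
force: [0.4, 0.3, -0.4]
width: 0.001
gripper_force: 0.0
```

Run:
```python
from cell import vision
import cv2,numpy as np
A=vision.get_image('top')[:,:,::-1];B=vision.get_image('scene')[:,:,::-1]
cv2.imwrite('pics/topA.png',A);cv2.imwrite('pics/sceneA.png',B)
a=A[160:270,255:375]; b=B[200:280,290:385]
o=np.zeros((440,800,3),np.uint8)
o[:,:480]=cv2.resize(a,(480,440),interpolation=cv2.INTER_CUBIC);b=cv2.resize(b,None,fx=3.3,fy=3.3,interpolation=cv2.INTER_CUBIC);o[:b.shape[0],482:482+b.shape[1]]=b[:,:318]
cv2.imwrite('pics/c5.png',o)
```

```text
(no output)
```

View pics/c5.png

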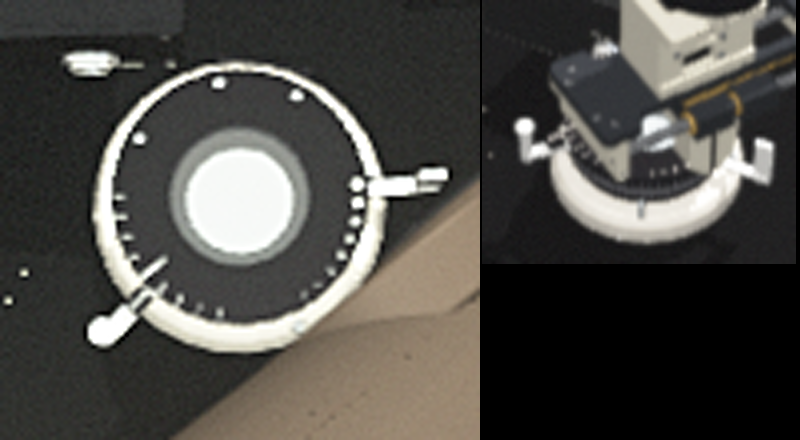

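Run:
```python
from h import *
g=cv2.cvtColor(cv2.imread('pics/topA.png'),cv2.COLOR_BGR2GRAY)
C0=np.array([.510,-.2284])
# rim profile at given radius/height: brightness vs angle
def prof(R,z,lo,hi):
    A=np.arange(lo,hi,.25); P=[proj('top',[C0[0]+R*np.cos(np.radians(t)),C0[1]+R*np.sin(np.radians(t)),z]) for t in A]
    P=np.array(P,np.float32); return A,cv2.remap(g,P[None,:,0],P[None,:,1],cv2.INTER_LINEAR)[0].astype(float)
for R,z in((.050,.0666),(.053,.0666),(.060,.0666),(.068,.066),(.070,.066),(.080,.057),(.085,.057),(.095,.086)):
    A,p=prof(R,z,85,180); 
    from scipy.signal import find_peaks
    k,_=find_peaks(p,prominence=25); out=[]
    for i in k:
        s=slice(max(0,i-14),i+15); w=np.clip(p[s]-(p[s].min()+p[i])/2,0,None); out.append((round((A[s]*w).sum()/w.sum(),1),int(p[i])))
    print(R,out)
A,p=prof(.095,.077,240,300); w=np.clip(p-120,0,None); print('tab',(A*w).sum()/w.sum())
A,p=prof(.080,.044,240,300); w=np.clip(p-120,0,None); print('tabarm',(A*w).sum()/w.sum())
m=cv2.inRange(g,150,255)[236:252,272:284]; M=cv2.moments(m,True); u=272+M['m10']/M['m00'];v=236+M['m01']/M['m00']
q=plane('top',u,v,.086)[:2]-C0; print(u,v,np.hypot(*q),np.degrees(np.arctan2(q[1],q[0])))
```

```text
0.05 [(np.float64(130.1), 222)]
0.053 [(np.float64(130.1), 252)]
0.06 [(np.float64(90.4), 212), (np.float64(99.9), 203), (np.float64(109.8), 201), (np.float64(120.1), 206), (np.float64(129.8), 251), (np.float64(140.0), 196), (np.float64(150.1), 169), (np.float64(160.1), 114), (np.float64(170.5), 136)]
0.068 [(np.float64(135.3), 231)]
0.07 [(np.float64(109.2), 246), (np.float64(136.0), 203)]
0.08 [(np.float64(135.3), 255)]
0.085 [(np.float64(136.1), 255)]
0.095 [(np.float64(136.1), 255)]
tab 261.70697311569853
tabarm 272.91060191518466
280.29787234042556 242.10638297872342 0.09402475317179206 135.6927641202886
```

Emit:
carry_out --increments '[0, 30, -40, 0, 0, 0, 0, 30, -30, 0, 0, 0, 2, 30, -20, 0, 0, -0.1, 6, 30, -3, 0, 0, -0.1, 6, 15, 0, 0, 0, -0.05, 3, 6, 0, 0, 0, 0, 0, 3, 0, 0, 0, 0, 2, 3, 0, 0, 0, -0.03, 2, 2.5, 0, 0, 0, -0.03, 1.5, 2, 0, 0, 0, -0.03, 0, 0, 0, 0, 0, 0]'

```text
clock: 12.85
position: [0.4363, -0.1669, 0.0637]
ee_rot: [2.951, 1.076, -0.0]
force: [-1.0, 0.3, 0.1]
width: 0.004
gripper_force: 0.3
```

Back off to the viewing pose.

Emit:
carry_out --increments '[-3, -6, 0, 0, 0, 0, -8, -20, 0, 0, 0, 0.05, -8, -36, 0, 0, 0, 0.1, -3, -34, 26, 0, 0, 0.1, 0, -30, 30, 0, 0, 0.09, 0, -30, 40, 0, 0, 0, 0, 0, 0, 0, 0, 0]'

```text
clock: 13.72
position: [0.4149, -0.3275, 0.1629]
ee_rot: [2.724, 1.552, 0.004]
force: [0.4, 0.6, -0.0]
width: 0.004
gripper_force: 0.0
```

```bash
cat > m.py <<'E'
from h import *
from scipy.signal import find_peaks
I=vision.get_image('top')[:,:,::-1]; cv2.imwrite('pics/topB.png',I)
g=cv2.cvtColor(np.ascontiguousarray(I),cv2.COLOR_BGR2GRAY); C0=np.array([.510,-.2284])
for R,z in((.050,.0666),(.053,.0666),(.060,.0666),(.066,.066),(.068,.066),(.080,.057),(.085,.057),(.090,.086),(.095,.086),(.099,.086)):
    A=np.arange(105,160,.25); P=np.array([proj('top',[C0[0]+R*np.cos(t),C0[1]+R*np.sin(t),z]) for t in np.radians(A)],np.float32)
    p=cv2.remap(g,P[None,:,0],P[None,:,1],cv2.INTER_LINEAR)[0].astype(float); out=[]
    for i in find_peaks(p,prominence=25)[0]:
        s=slice(max(0,i-18),i+19); w=np.clip(p[s]-(p[s].min()+p[i])/2,0,None); out.append((float(round((A[s]*w).sum()/w.sum(),1)),int(p[i])))
    print(R,out)
for R in (.090,.095,.1):
    A=np.arange(255,295,.25); P=np.array([proj('top',[C0[0]+R*np.cos(t),C0[1]+R*np.sin(t),.077]) for t in np.radians(A)],np.float32)
    p=cv2.remap(g,P[None,:,0],P[None,:,1],cv2.INTER_LINEAR)[0].astype(float); w=np.clip(p-150,0,None)*(A>265); print('tab',R,(A*w).sum()/w.sum())
a=I[160:270,255:375]
cv2.imwrite('pics/c6.png',cv2.resize(a,(600,550),interpolation=cv2.INTER_CUBIC))
E
python3 m.py
```

```text
0.05 [(130.1, 222)]
0.053 [(130.1, 252)]
0.06 [(109.8, 203), (120.1, 206), (129.8, 251), (140.0, 194), (150.1, 167)]
0.066 [(127.7, 216)]
0.068 [(129.2, 209)]
0.08 [(130.0, 255)]
0.085 [(130.4, 255)]
0.09 [(131.4, 255)]
0.095 [(130.4, 255)]
0.099 [(130.3, 255), (130.3, 255)]
tab 0.09 274.83754578754576
tab 0.095 275.0368759455371
tab 0.1 275.53256963162625
```

View pics/c6.png

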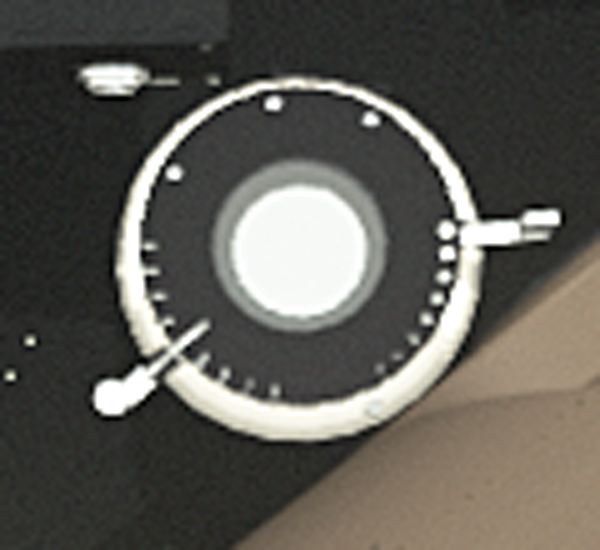

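The index line at about (165, 365) in the crop runs straight on from the long mark: pin at 130.3°, mark at 130.0°. The tab is at 275.0°, which is its open stop. The tool is clear, about 160 mm above the worktop.

```bash
python3 -c "
from cell import arm; print(arm.sign_off())"
```

```text
the job is handed in; nothing more can be done
None
```

The job is handed in at about 14 s: the iris tab is at its wide-open stop, the polariser index line is within about 0.3° of the long mark, and the arm is clear, touching nothing.

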